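Find and release the latched pump key

ROBOT

A 7-joint arm with a two-finger parallel gripper is mounted at the origin on a cart in front of the work surface, level with it; the furniture and walls round the work are solid. World frame = base frame: x ahead of the robot, y to its left, z up, the work surface at z = 0. Lengths are in m, angles in rad, forces in N, time in s.
With the tool pointing down it reaches from about 0.425 to 1.025 m from the base axis. Payload 9.4 kg.
Tool frame: the origin (TCP) lies midway between the tips of the shut fingers; the grasp point (between the pads) lies 19 mm behind it (arm.pinch_z is the distance from the TCP to the grasp point, in m); z points along the fingers, y is the line along which they close (so a half turn about z gives the same grasp; the last joint's range is limited). The gripper opens to 85 mm and grips with 20 to 120 N. Pads are 22 mm wide; open, the fingers measure 114 mm over their backs; the gripper's body (76 mm by 85 mm) begins 54 mm behind the grasp point. The pads swing forward as they close: fully open they stand 13 mm farther back than shut.
Start: joints at [1.239, 0.599, -0.003, 1.599, 0.002, 0.943, -0.08], TCP at [0.183, -0.702, 0.203] pointing down, gripper open.
Joint ranges: [-2.57, 2.57], [-0.35, 1.97], [-1.29, 1.29], [0.11, 2.56], [-1.05, 4.19], [0.11, 1.86], [-2.63, 2.63]. Speed limits (rad/s): [2.22, 2.22, 3.01, 3.01, 3.14, 3.14, 3.14].

INTERFACE

Orientations are given as [roll, pitch, yaw] about the fixed x, y, z axes, in that order (R = Rz(yaw) Ry(pitch) Rx(roll)).
In Python, from plant import arm, grab_frame, job, masks_of, place_of gives the robot as it stands.
- The arm moves only by the tool drive_tool, never from a script. Its arguments are lists of equal length, an entry for each row: "slide": the shift along the tool's x, y, z in m, a list of three; "twist": the turn, a rotation vector about the tool's x, y, z in degrees, a list of three; "grip": the opening in per cent of the stroke, from 0 (shut) to 100 (fully open). In form: {"slide": [[dx, dy, dz], ...], "twist": [[wx, wy, wz], ...], "grip": [grip, ...]}. A call has 1 to 5 rows; each row is the pose to reach, as a shift and turn from the pose commanded when the call began, along the tool's axes at that moment; what a row does not reach only later rows make up. A row lasts 1/12 s, in which the tool goes at most 41.7 mm and 7.16 degrees, less where a joint would pass 70% of its speed; a pose out of reach is approached as far as the arm can. A call with a gripper value outside its range is refused whole. The fingers move at their own pace and stop on an object; "grip_force" is the grip in N (left out, the last holds). Time passes only in rows, so rows that repeat a pose let the fingers close. It gives the time, the measured TCP pose, the force, the opening and the grip force at its end, in the units of the state.
- arm.get_state(): the state, without advancing time (a new reading comes with each control period).
- grab_frame(name): name is "side" or "top" or "wrist"; returns a dict with "img" (384x512x3 uint8, red, green, blue), "fx", "fy", "cx", "cy" (pixels), "world_to_cam" (4x4, takes a point from world to camera coordinates); the wrist camera has in their place "hand_eye" (4x4, takes a point from camera to tool coordinates, whose origin is the TCP and whose axes are the flange's). Camera axes: x right, y up, looking along -z (the intrinsics and any distortion apply to the point x, -y, -z); pixel columns grow to the right and rows downward; lengths in m; the calibration is good to about 2 mm. A picture is of the moment at which its call begins: read the wrist's pose just before it. There is no depth.
- job.hand_in(): hands the job in; it is judged then, once.
Trained networks look in the newest picture that a camera, given by its name, has taken for a name from the list of things; names that differ only in an ending like _2 or _b are one class to them, and where a whole thing is asked for, a point or a joint stands for the part that bears it (a point fixed in the world has none). Each returns a list of dicts, best first, with "confidence" (0 to 1); they miss things now and then, are a little off and sometimes report something else, mostly with a low value. They report only what shows in the picture. A call takes as long as a camera call.
- masks_of(query, camera): "pixels" (384x512 bool, what is visible of it).
- place_of(query, camera): "location" ([x, y, z] in m, in world coordinates, good to about 4 mm: a listed point, or the origin of a listed thing).
The state is a dict: "time": time; "qpos": joint angles; "joint_velocities": joint speeds; "tau": joint torques, N m; "tcp_pos": TCP position; "eef_rot": TCP orientation; "ft_force": force on the tool from outside, world axes, zero at the start; "wrist_torque": the same for the moment, N m; "finger_gap": finger opening in m; "finger_force": force on a finger pad.
Only numpy, scipy, OpenCV 4.12 (cv2) and the standard library are available. Lean on these libraries where they do the work, as an engineer would, in place of code of your own. Each camera call takes 0.05 s, during which the arm holds its last target. There are 200 camera calls.

TASK

One of the four identical keys on the pump switch box has been left latched down. With the gripper's fingertips tap each key lightly in turn, from the leftmost to the rightmost as seen from the robot, to feel which one it is, without pushing a raised key home or releasing the latched one yet. Then press the latched key down until it releases and let it spring up, so that all four stand raised; grasp nothing and leave the beaker, cap and case beside the box where they are.

Things in the scene. Friction and masses are not known exactly. Their poses are not given: they have to be found in the camera images.
- switch_box: the pump switch box, fixed to the desk: white housing 110 mm (x, front to back) by 230 mm (y) by 55 mm high, thin aluminium plate on top, four sockets at the back; origin at the centre of its underside, z up, x away from the robot and y to the left along the row of keys. It may be turned by up to 0.2 rad.
- place_1 (a point): centre of the leftmost (+y end) key's black bezel, on the level of the bezel's top, 61 mm above the desk; bezels are 38 x 34 mm and 6 mm high, 50 mm apart, centre to centre. Axes as the box.
- place_2 (a point): centre of the second from left key's black bezel, on the level of the bezel's top, 61 mm above the desk; bezels are 38 x 34 mm and 6 mm high, 50 mm apart, centre to centre. Axes as the box.
- place_3 (a point): centre of the third from left key's black bezel, on the level of the bezel's top, 61 mm above the desk; bezels are 38 x 34 mm and 6 mm high, 50 mm apart, centre to centre. Axes as the box.
- place_4 (a point): centre of the rightmost (-y end) key's black bezel, on the level of the bezel's top, 61 mm above the desk; bezels are 38 x 34 mm and 6 mm high, 50 mm apart, centre to centre. Axes as the box.
- key_a: a grey key cap, 28 (x) x 24 (y) mm; origin at its top centre, z up. Place in the row varies. Raised: top 75 mm above the desk, springs 10 mm down (3 N to start, 5.5 N at 5 mm, 8 N at bottom). Latched: top at 70 mm, rigid up to about 5.5 N; pushed 3 mm deeper (7 N, top at 67 mm) the catch lets go and it springs up to 75 mm when the finger leaves; with less it stays latched.
- key_b: a grey key cap, 28 (x) x 24 (y) mm; origin at its top centre, z up. Place in the row varies. Raised: top 75 mm above the desk, springs 10 mm down (3 N to start, 5.5 N at 5 mm, 8 N at bottom). Latched: top at 70 mm, rigid up to about 5.5 N; pushed 3 mm deeper (7 N, top at 67 mm) the catch lets go and it springs up to 75 mm when the finger leaves; with less it stays latched.
- key_c: a grey key cap, 28 (x) x 24 (y) mm; origin at its top centre, z up. Place in the row varies. Raised: top 75 mm above the desk, springs 10 mm down (3 N to start, 5.5 N at 5 mm, 8 N at bottom). Latched: top at 70 mm, rigid up to about 5.5 N; pushed 3 mm deeper (7 N, top at 67 mm) the catch lets go and it springs up to 75 mm when the finger leaves; with less it stays latched.
- key_d: a grey key cap, 28 (x) x 24 (y) mm; origin at its top centre, z up. Place in the row varies. Raised: top 75 mm above the desk, springs 10 mm down (3 N to start, 5.5 N at 5 mm, 8 N at bottom). Latched: top at 70 mm, rigid up to about 5.5 N; pushed 3 mm deeper (7 N, top at 67 mm) the catch lets go and it springs up to 75 mm when the finger leaves; with less it stays latched.
- beaker: bystander: clear 250 ml beaker, 72 mm across, 94 mm high, standing left of the box; origin at the centre of its underside
- tube_cap: bystander: screw cap of a sample tube, 32 mm across, 14 mm high, lying left of the box; origin at the centre of its underside
- zip_case: bystander: black hard zip case, 78 x 128 x 23 mm, lying right of the box; origin at the centre of its underside

How it is judged:
On the way, in this order (a step that is already met when the one before it is completed fails the run):
1. the fingers touch the leftmost key while the latched key is still down (z of any of key_a, key_b, key_c, key_d in the frame of switch_box below 0.0715 m and ((horizontal distance between key_a and place_1 below 0.015 m and contact force between the fingers and key_a above 0.3 N) or (horizontal distance between key_b and place_1 below 0.015 m and contact force between the fingers and key_b above 0.3 N) or (horizontal distance between key_c and place_1 below 0.015 m and contact force between the fingers and key_c above 0.3 N) or (horizontal distance between key_d and place_1 below 0.015 m and contact force between the fingers and key_d above 0.3 N))), for 0.05 s.
2. the fingers touch the second key while the latched key is still down (z of any of key_a, key_b, key_c, key_d in the frame of switch_box below 0.0715 m and ((horizontal distance between key_a and place_2 below 0.015 m and contact force between the fingers and key_a above 0.3 N) or (horizontal distance between key_b and place_2 below 0.015 m and contact force between the fingers and key_b above 0.3 N) or (horizontal distance between key_c and place_2 below 0.015 m and contact force between the fingers and key_c above 0.3 N) or (horizontal distance between key_d and place_2 below 0.015 m and contact force between the fingers and key_d above 0.3 N))), for 0.05 s.
3. the fingers touch the third key while the latched key is still down (z of any of key_a, key_b, key_c, key_d in the frame of switch_box below 0.0715 m and ((horizontal distance between key_a and place_3 below 0.015 m and contact force between the fingers and key_a above 0.3 N) or (horizontal distance between key_b and place_3 below 0.015 m and contact force between the fingers and key_b above 0.3 N) or (horizontal distance between key_c and place_3 below 0.015 m and contact force between the fingers and key_c above 0.3 N) or (horizontal distance between key_d and place_3 below 0.015 m and contact force between the fingers and key_d above 0.3 N))), for 0.05 s.
4. the fingers touch the rightmost key while the latched key is still down (z of any of key_a, key_b, key_c, key_d in the frame of switch_box below 0.0715 m and ((horizontal distance between key_a and place_4 below 0.015 m and contact force between the fingers and key_a above 0.3 N) or (horizontal distance between key_b and place_4 below 0.015 m and contact force between the fingers and key_b above 0.3 N) or (horizontal distance between key_c and place_4 below 0.015 m and contact force between the fingers and key_c above 0.3 N) or (horizontal distance between key_d and place_4 below 0.015 m and contact force between the fingers and key_d above 0.3 N))), for 0.05 s.
5. the latched key has been released: all four keys stand up (z of each of key_a, key_b, key_c, key_d in the frame of switch_box above 0.0735 m), for 0.1 s.
At the end, for the whole second after the job is handed in: all four keys stand raised, their tops at least 73 mm above the underside of the box (75 mm is fully up), and beaker, cap and case are within 20 mm of where they began (z of each of key_a, key_b, key_c, key_d in the frame of switch_box above 0.073 m and distance of each of beaker, tube_cap, zip_case from where it was at the start of the episode below 0.02 m); the robot touches nothing.
It fails at once if a raised key is pushed more than 8 mm of its 10 mm down while another is latched ((z of key_a in the frame of switch_box below 0.067 m and z of any of key_b, key_c, key_d in the frame of switch_box below 0.0715 m) or (z of key_b in the frame of switch_box below 0.067 m and z of any of key_a, key_c, key_d in the frame of switch_box below 0.0715 m) or (z of key_c in the frame of switch_box below 0.067 m and z of any of key_a, key_b, key_d in the frame of switch_box below 0.0715 m) or (z of key_d in the frame of switch_box below 0.067 m and z of any of key_a, key_b, key_c in the frame of switch_box below 0.0715 m)).
It fails at once if a key is pulled up (z of any of key_a, key_b, key_c, key_d in the frame of switch_box above 0.078 m).
It fails at once if beaker, cap or case is shifted by more than 2 cm or lifted (distance of any of beaker, tube_cap, zip_case from where it was at the start of the episode above 0.02 m).
It also fails if it takes over 54 s, if anything falls off the work surface, if the arm or the gripper's body presses on something with over 40 N, if the wrist force passes 120 N, or if a joint passes its speed limit or range.

## Working session

There is one attempt and no reset: what is moved stays moved. The work goes in short steps, Python scripts to look and compute and a tool call to move; the robot and the scene stay as the last step left them, time stands still between calls to the robot, and variables do not carry over. Pictures are saved under pics/ and viewed, at most 10 in all, crops included, and the job is handed in when it is done.

Besides the shell and the picture viewer there is one more tool, called after "Call:" as name(argument=value, ...), one argument or row to a line, values as JSON. drive_tool: Moves the arm, as the interface text tells. Its arguments: {"type":"object","properties":{"slide":{"type":"array","items":{"type":"array","items":{"type":"number"}}},"twist":{"type":"array","items":{"type":"array","items":{"type":"number"}}},"grip":{"type":"array","items":{"type":"number"}},"grip_force":{"type":"number"}},"required":["slide","twist","grip"]}

```bash
mkdir -p pics; python3 - <<'E'
from plant import *
import cv2,numpy as np
s=arm.get_state();print({k:np.round(v,3) for k,v in s.items()})
ims=[]
for c in("top","side"):
    f=grab_frame(c);ims.append(f["img"])
    print(c,f["fx"],np.round(f["world_to_cam"],3).tolist())
    for q in("switch_box","place_1","key_a","beaker","tube_cap","zip_case"):
        print(q,[(np.round(d["location"],3).tolist(),round(d["confidence"],2)) for d in place_of(q,c)])
cv2.imwrite("pics/a.png",cv2.resize(np.vstack(ims),(448*1,672))[:, :, ::-1][:600] if 0 else cv2.resize(np.hstack(ims),(800,300))[:,:,::-1])
cv2.imwrite("pics/top.png",ims[0][:,:,::-1])
E
```

```text
{'time': np.float64(0.0), 'qpos': array([ 1.239,  0.6  , -0.003,  1.6  ,  0.002,  0.943, -0.08 ]), 'joint_velocities': array([-0.001, -0.   ,  0.002, -0.001, -0.001, -0.001, -0.003]), 'tau': array([-1.0000e-03, -7.7643e+01,  1.5650e+00, -2.5801e+01,  1.2000e-02,
        9.0000e-03, -0.0000e+00]), 'tcp_pos': array([ 0.183, -0.701,  0.202]), 'eef_rot': array([-3.14 ,  0.   ,  0.255]), 'ft_force': array([-0.596, -0.805, -0.093]), 'wrist_torque': array([-0.019,  0.006, -0.014]), 'finger_force': np.float64(0.0), 'finger_gap': np.float64(0.085)}
top 410.18640101810564 [[0.056, -0.998, 0.005, 0.025], [0.976, 0.056, 0.212, -0.492], [-0.212, -0.007, 0.977, -0.878], [0.0, 0.0, 0.0, 1.0]]
switch_box [([0.48, -0.002, -0.002], 0.98)]
place_1 [([0.477, -0.029, 0.064], 0.91), ([0.484, 0.071, 0.061], 0.86), ([0.483, 0.022, 0.061], 0.8), ([0.474, -0.077, 0.061], 0.55)]
key_a [([0.476, -0.074, 0.073], 0.57), ([0.478, -0.027, 0.07], 0.56), ([0.489, 0.072, 0.059], 0.49)]
beaker [([0.503, 0.192, 0.001], 0.83), ([0.478, -0.002, -0.002], 0.69)]
tube_cap [([0.463, 0.133, -0.001], 0.65)]
zip_case [([0.458, -0.198, -0.001], 0.73)]
side 351.67337635073994 [[-0.926, -0.378, -0.021, 0.461], [0.167, -0.457, 0.874, -0.133], [-0.34, 0.805, 0.486, -0.781], [0.0, 0.0, 0.0, 1.0]]
switch_box [([0.479, -0.0, -0.003], 0.86)]
place_1 [([0.486, 0.022, 0.059], 0.71), ([0.49, 0.073, 0.056], 0.62), ([0.477, -0.029, 0.062], 0.61), ([0.471, -0.077, 0.061], 0.61)]
key_a [([0.476, -0.03, 0.075], 0.63), ([0.487, 0.069, 0.072], 0.63), ([0.51, 0.189, -0.006], 0.6), ([0.474, -0.078, 0.073], 0.56), ([0.478, 0.018, 0.071], 0.48)]
beaker [([0.509, 0.187, -0.002], 0.91)]
tube_cap [([0.464, 0.142, -0.001], 0.58)]
zip_case [([0.461, -0.199, 0.004], 0.8)]
```

View pics/a.png

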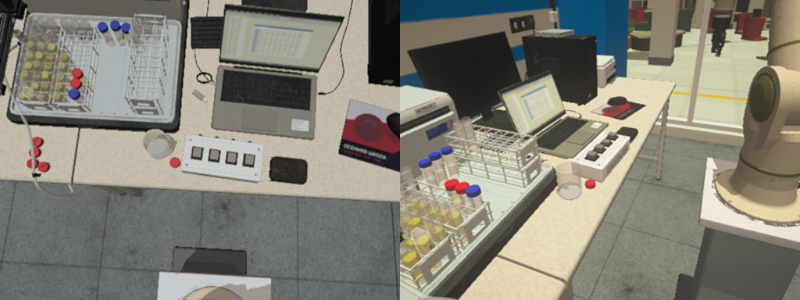

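The box sits at about (0.479, -0.003) with yaw about -0.095. The beaker and cap are to its left and the case is to its right, and the networks' place points match the 50 mm pitch. I'm moving in via (0.48, -0.35) with the fingers shut.

```bash
cat > h.py <<'E'
from plant import *
import numpy as np
from scipy.spatial.transform import Rotation as R
def to(p,yaw=-0.095):
    s=arm.get_state();r=R.from_euler('xyz',s['eef_rot'])
    t=R.from_euler('xyz',[np.pi,0,yaw])
    print('t',s['time'],'tcp',np.round(s['tcp_pos'],4),'rpy',np.round(s['eef_rot'],3),'F',np.round(s['ft_force'],2))
    print('slide',np.round(r.inv().apply(np.array(p)-s['tcp_pos']),4),'twist',np.round(np.degrees((r.inv()*t).as_rotvec()),2))
E
python3 -c "
from h import *
to([.48,-.35,.2])"
```

```text
t 0.7 tcp [ 0.1828 -0.7016  0.2033] rpy [3.142 0.    0.255] F [-0.74 -0.13 -0.51]
slide [ 0.3763 -0.2653  0.0033] twist [ 0.   -0.   20.05]
```

Call:
drive_tool(
  slide=[
    [0.376,-0.266,0],
    [0.376,-0.266,0],
    [0.376,-0.266,0],
    [0.376,-0.266,0],
    [0.376,-0.266,0],
  ],
  twist=[
    [0,0,20],
    [0,0,20],
    [0,0,20],
    [0,0,20],
    [0,0,20],
  ],
  grip=[0,0,0,0,0],
)

```text
time: 1.12
tcp_pos: [0.3181, -0.5407, 0.2034]
eef_rot: [3.141, -0.0, -0.095]
ft_force: [1.1, -0.4, -0.6]
finger_gap: 0.0254
finger_force: 0.0
```

```bash
python3 -c "
from h import *
to([.482,-.20,.2])"
```

```text
t 1.1167 tcp [ 0.3181 -0.5407  0.2034] rpy [ 3.141 -0.    -0.095] F [ 1.09 -0.36 -0.58]
slide [ 0.1309 -0.3547  0.0033] twist [ 0.02 -0.01 -0.  ]
```

Call:
drive_tool(
  slide=[
    [0.13,-0.355,0],
    [0.13,-0.355,0],
    [0.13,-0.355,0],
    [0.13,-0.355,0],
    [0.13,-0.355,0],
  ],
  twist=[
    [0,0,0],
    [0,0,0],
    [0,0,0],
    [0,0,0],
    [0,0,0],
  ],
  grip=[0,0,0,0,0],
)

```text
time: 1.53
tcp_pos: [0.4073, -0.3525, 0.2036]
eef_rot: [3.141, -0.001, -0.094]
ft_force: [0.7, -0.1, -0.5]
finger_gap: 0.0002
finger_force: 0.0
```

Call:
drive_tool(
  slide=[
    [0.055,-0.2,0],
    [0.055,-0.2,0],
    [0.055,-0.2,0],
    [0.055,-0.2,0],
    [0.055,-0.2,0],
  ],
  twist=[
    [0,0,0],
    [0,0,0],
    [0,0,0],
    [0,0,0],
    [0,0,0],
  ],
  grip=[0,0,0,0,0],
)

```text
time: 1.95
tcp_pos: [0.4809, -0.1583, 0.2036]
eef_rot: [3.142, -0.001, -0.094]
ft_force: [0.8, -0.9, -0.7]
finger_gap: 0.0002
finger_force: 0.0
```

```bash
python3 - <<'E'
from h import *
import cv2
to([.45,-.02,.2])
f=grab_frame("wrist");cv2.imwrite("pics/w1.png",f["img"][:,:,::-1])
for q in("place_1","key_a"):
    print(q,[(np.round(d["location"],3).tolist(),round(d["confidence"],2)) for d in place_of(q,"wrist")])
E
```

```text
t 1.95 tcp [ 0.4809 -0.1583  0.2036] rpy [ 3.142e+00 -1.000e-03 -9.400e-02] F [ 0.8  -0.93 -0.73]
slide [-0.0437 -0.1348  0.0036] twist [ 0.   -0.05  0.05]
place_1 []
key_a [([0.474, -0.028, 0.074], 0.95), ([0.485, 0.068, 0.077], 0.69), ([0.481, 0.024, 0.072], 0.64), ([0.471, -0.078, 0.071], 0.62)]
```

View pics/w1.png

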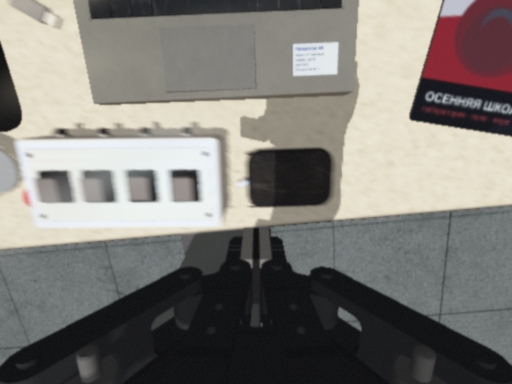

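The wrist view shows all four keys at columns about 52, 97, 141 and 185, row 186, straight with the tool's axes. The keys agree with the earlier estimates. Next I move above key 1.

Call:
drive_tool(
  slide=[
    [-0.017,-0.229,0],
    [-0.017,-0.229,0],
    [-0.017,-0.229,0],
    [-0.017,-0.229,0],
    [-0.017,-0.229,0],
  ],
  twist=[
    [0,0,0],
    [0,0,0],
    [0,0,0],
    [0,0,0],
    [0,0,0],
  ],
  grip=[0,0,0,0,0],
)

```text
time: 2.52
tcp_pos: [0.4844, 0.0481, 0.2035]
eef_rot: [3.141, -0.001, -0.097]
ft_force: [-0.3, -0.3, 0.1]
finger_gap: -0.0003
finger_force: 0.0
```

```bash
python3 - <<'E'
from h import *
to([.486,.071,.09])
E
```

```text
t 2.5167 tcp [0.4844 0.0481 0.2035] rpy [ 3.141e+00 -1.000e-03 -9.700e-02] F [-0.34 -0.34  0.13]
slide [-0.0007 -0.023   0.1135] twist [ 0.02 -0.03 -0.11]
```

Call:
drive_tool(
  slide=[
    [-0.001,-0.021,0.04],
    [-0.001,-0.021,0.08],
    [-0.001,-0.021,0.115],
    [-0.001,-0.021,0.115],
    [-0.001,-0.021,0.115],
  ],
  twist=[
    [0,0,0],
    [0,0,0],
    [0,0,0],
    [0,0,0],
    [0,0,0],
  ],
  grip=[0,0,0,0,0],
)

```text
time: 2.93
tcp_pos: [0.4845, 0.0675, 0.0874]
eef_rot: [3.14, 0.004, -0.096]
ft_force: [0.5, -0.2, 0.8]
finger_gap: 0.0001
finger_force: 0.0
```

```bash
python3 - <<'E'
from h import *
to([.486,.071,.073])
import cv2
f=grab_frame("side");cv2.imwrite("pics/s1.png",cv2.resize(f["img"][130:260,190:340,::-1],None,fx=4,fy=4))
E
```

```text
t 2.9333 tcp [0.4845 0.0675 0.0874] rpy [ 3.14   0.004 -0.096] F [ 0.48 -0.21  0.76]
slide [ 0.0012 -0.0037  0.0144] twist [ 0.11  0.23 -0.04]
```

View pics/s1.png

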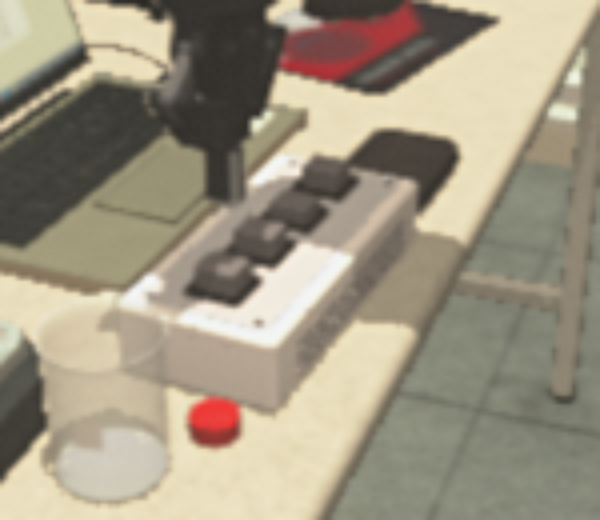

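The tip at crop (225,200) looks higher than expected above key 1 at (225,275). I'll check this by projecting the points.

```bash
python3 - <<'E'
from h import *
import cv2
to([.486,.071,.073])
f=grab_frame("side");cv2.imwrite("pics/s2.png",cv2.resize(f["img"][130:260,190:340,::-1],None,fx=4,fy=4))
W=f["world_to_cam"]
for p in [arm.get_state()['tcp_pos'],[.486,.071,.075],[.481,.022,.075],[.472,-.078,.075]]:
    c=W@np.append(p,1);u=f["fx"]*c[0]/-c[2]+f["cx"];v=f["fy"]*-c[1]/-c[2]+f["cy"]
    print(p,((u-190)*4,(v-130)*4))
print({k:np.shape(v) for k,v in f.items()})
E
```

```text
t 2.9833 tcp [0.4857 0.0677 0.0889] rpy [ 3.141e+00  1.000e-03 -9.600e-02] F [-0.06 -0.31  1.43]
slide [-0.     -0.0033  0.0159] twist [ 0.05  0.05 -0.06]
[0.48646635 0.06794381 0.08984417] (np.float64(222.75783070921966), np.float64(235.9927602217433))
[0.486, 0.071, 0.075] (np.float64(222.21804056424912), np.float64(259.8042263875427))
[0.481, 0.022, 0.075] (np.float64(260.0322856848395), np.float64(224.4489551932371))
[0.472, -0.078, 0.075] (np.float64(326.3878967538917), np.float64(160.59855002034203))
{'img': (384, 512, 3), 'fx': (), 'fy': (), 'cx': (), 'cy': (), 'world_to_cam': (4, 4)}
```

View pics/s2.png

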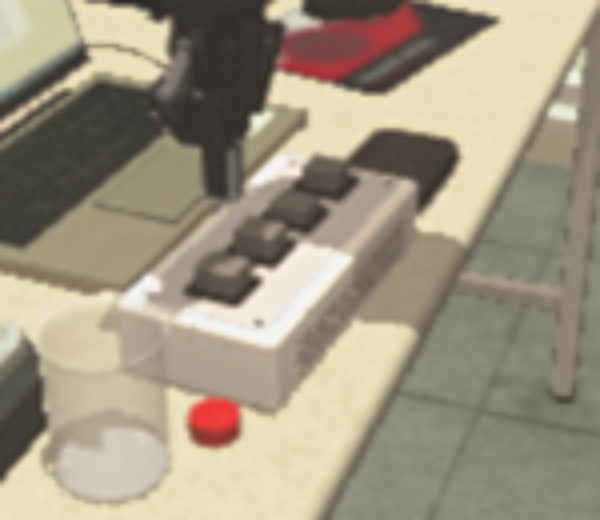

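```bash
python3 - <<'E'
from h import *
import cv2
s=arm.get_state();print(s['qpos'],s['finger_gap'])
f=grab_frame("top");W=f["world_to_cam"]
P=[]
for p in [s['tcp_pos'],[.486,.071,.075],[.472,-.078,.075]]:
    c=W@np.append(p,1);P.append((f["fx"]*c[0]/-c[2]+f["cx"],f["fy"]*-c[1]/-c[2]+f["cy"]))
u,v=map(int,P[1]);u0,v0=u-50,v-60
a=cv2.resize(f["img"][v0:v0+100,u0:u0+130,::-1],None,fx=3,fy=4)
print("top",[((x-u0)*3,(y-v0)*4) for x,y in P])
w=grab_frame("wrist");T=np.linalg.inv(w["hand_eye"]);r=R.from_euler('xyz',s['eef_rot'])
for p in [[0,0,0]]+[r.inv().apply(np.array(q)-s['tcp_pos']) for q in ([.486,.071,.075],[.481,.022,.075])]:
    c=T@np.append(p,1);print("wrist",np.round(p,3),w["fx"]*c[0]/-c[2]+w["cx"],w["fy"]*-c[1]/-c[2]+w["cy"])
cv2.imwrite("pics/tw.png",np.hstack([a,cv2.resize(w["img"][:,:,::-1],(400,400))]))
print(a.shape)
E
```

```text
[-0.24898262  0.50283675 -0.00797329  2.23010386  0.01089017  0.40722942
 -1.9328666 ] -0.00026311536272343095
top [(np.float64(154.821406590438), np.float64(235.20843078888515)), (np.float64(150.88204925734593), np.float64(241.56558792667795)), (np.float64(352.24775103455363), np.float64(281.4498704702671))]
wrist [0 0 0] 254.51190779653254 222.5077626845303
wrist [-0.001 -0.003  0.015] 250.35573318411502 215.44777304988935
wrist [-0.001  0.046  0.015] 319.92849348687724 215.8144090402911
(400, 390, 3)
```

View pics/tw.png

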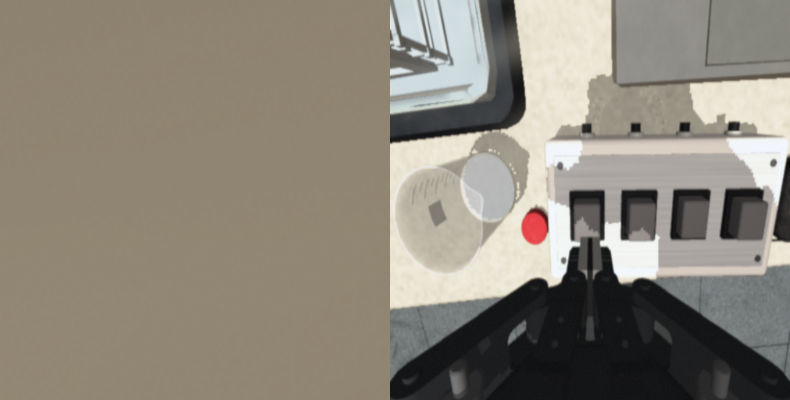

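The top view is blocked by the arm. In the wrist view the tip is at display (588,238), just in front of key 1 at about (586,213). I'll probe gently and watch the force.

Call:
drive_tool(
  slide=[
    [0,-0.003,0.004],
    [0,-0.003,0.008],
    [0,-0.003,0.011],
    [0,-0.003,0.011],
    [0,-0.003,0.011],
  ],
  twist=[
    [0,0,0],
    [0,0,0],
    [0,0,0],
    [0,0,0],
    [0,0,0],
  ],
  grip=[0,0,0,0,0],
)

```text
time: 3.55
tcp_pos: [0.4856, 0.0719, 0.0772]
eef_rot: [3.141, 0.0, -0.094]
ft_force: [0.1, 0.4, 0.6]
finger_gap: 0.0002
finger_force: 0.0
```

```bash
python3 - <<'E'
from h import *
import cv2
to([.486,.071,.073])
f=grab_frame("side")["img"]
d=cv2.absdiff(f[130:260,190:340,::-1],cv2.resize(cv2.imread("pics/s2.png"),(150,130),interpolation=cv2.INTER_AREA)).max(2)
w=grab_frame("wrist")
print("fx",w["fx"],w["cx"],w["cy"],w["hand_eye"].round(3).tolist())
for m in masks_of("key_a","wrist"):
    x,y,ww,h=cv2.boundingRect(m["pixels"].astype(np.uint8));print(x,y,ww,h,round(m["confidence"],2))
a=cv2.resize(f[140:215,215:290,::-1],(400,400),interpolation=cv2.INTER_CUBIC)
b=cv2.resize(np.dstack([d]*3)[10:85,25:100]*3,(400,400))
cv2.imwrite("pics/s3.png",np.hstack([a,b]))
E
```

```text
t 3.55 tcp [0.4856 0.0719 0.0772] rpy [ 3.141  0.    -0.094] F [0.11 0.42 0.64]
slide [0.0005 0.0009 0.0042] twist [0.01 0.02 0.05]
fx 281.0555355214932 255.6572697566312 191.7186446471716 [[0.0, 0.96, 0.28, 0.071], [1.0, -0.0, -0.0, 0.001], [-0.0, 0.28, -0.96, -0.171], [0.0, 0.0, 0.0, 1.0]]
449 192 57 45 0.94
239 194 36 41 0.82
310 193 42 45 0.76
378 190 47 44 0.6
```

View pics/s3.png

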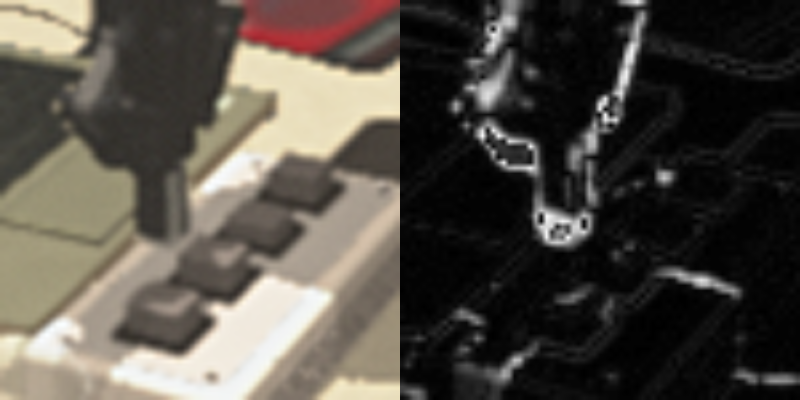

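The tip (163,238) is about 20 mm above the key 1 top at (165,300) in this crop. x and y are aligned in the wrist view, so the reported TCP z looks offset. I'll go down in small steps until the force shows.

Call:
drive_tool(
  slide=[
    [0,0,0.0015],
    [0,0,0.003],
    [0,0,0.003],
    [0,0,0.003],
  ],
  twist=[
    [0,0,0],
    [0,0,0],
    [0,0,0],
    [0,0,0],
  ],
  grip=[0,0,0,0],
)

```text
time: 4.03
tcp_pos: [0.4856, 0.0719, 0.0741]
eef_rot: [3.141, 0.0, -0.094]
ft_force: [-0.5, 0.2, 0.2]
finger_gap: 0.0
finger_force: 0.0
```

Call:
drive_tool(
  slide=[
    [0,0,0.001],
    [0,0,0.002],
    [0,0,0.002],
  ],
  twist=[
    [0,0,0],
    [0,0,0],
    [0,0,0],
  ],
  grip=[0,0,0],
)

```text
time: 4.28
tcp_pos: [0.4857, 0.0719, 0.0721]
eef_rot: [3.141, 0.0, -0.094]
ft_force: [0.0, 0.4, -0.2]
finger_gap: -0.0003
finger_force: 0.0
```

Call:
drive_tool(
  slide=[
    [0,0,0.001],
    [0,0,0.002],
    [0,0,0.002],
  ],
  twist=[
    [0,0,0],
    [0,0,0],
    [0,0,0],
  ],
  grip=[0,0,0],
)

```text
time: 4.53
tcp_pos: [0.4857, 0.0719, 0.0701]
eef_rot: [3.142, 0.0, -0.094]
ft_force: [-0.1, 0.7, 1.0]
finger_gap: 0.0003
finger_force: 0.0
```

Call:
drive_tool(
  slide=[
    [0,0,0.001],
    [0,0,0.0015],
    [0,0,0.0015],
  ],
  twist=[
    [0,0,0],
    [0,0,0],
    [0,0,0],
  ],
  grip=[0,0,0],
)

```text
time: 4.78
tcp_pos: [0.4857, 0.0719, 0.0686]
eef_rot: [3.142, 0.0, -0.094]
ft_force: [-0.2, -0.1, 0.5]
finger_gap: -0.0005
finger_force: 0.0
```

Call:
drive_tool(
  slide=[
    [0,0,0.001],
    [0,0,0.0015],
    [0,0,0.0015],
  ],
  twist=[
    [0,0,0],
    [0,0,0],
    [0,0,0],
  ],
  grip=[0,0,0],
)

```text
time: 5.03
tcp_pos: [0.4857, 0.0719, 0.0671]
eef_rot: [3.142, 0.0, -0.094]
ft_force: [0.5, 1.2, 0.7]
finger_gap: -0.0002
finger_force: 0.0
```

```bash
python3 - <<'E'
from h import *
import cv2
to([.486,.071,.067])
f=grab_frame("side")["img"]
a=cv2.resize(f[150:215,215:280,::-1],(390,390),interpolation=cv2.INTER_CUBIC)
w=grab_frame("wrist")["img"]
b=cv2.resize(w[160:290,190:320,::-1],(390,390),interpolation=cv2.INTER_CUBIC)
cv2.imwrite("pics/s4.png",np.hstack([a,b]))
E
```

```text
t 5.0333 tcp [0.4857 0.0719 0.0671] rpy [ 3.142  0.    -0.094] F [0.47 1.22 0.66]
slide [0.0004 0.0009 0.0001] twist [0.   0.01 0.05]
```

View pics/s4.png

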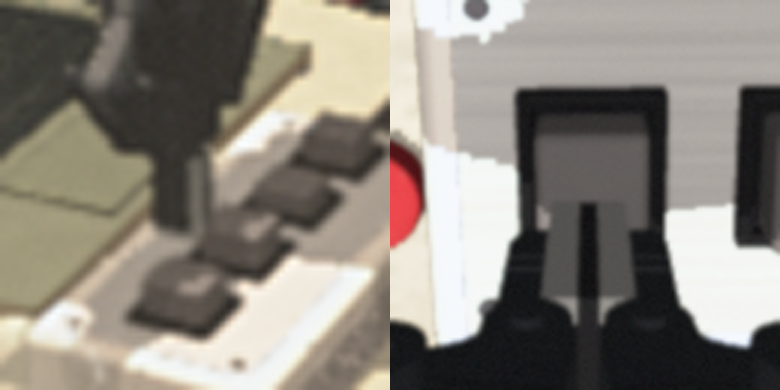

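The tip is still clearly above key 1 in the side crop (tip (180,230), key top (180,280)). There is no contact yet, so I keep stepping down.

Call:
drive_tool(
  slide=[
    [0,0,0.001],
    [0,0,0.002],
    [0,0,0.002],
  ],
  twist=[
    [0,0,0],
    [0,0,0],
    [0,0,0],
  ],
  grip=[0,0,0],
)

```text
time: 5.38
tcp_pos: [0.4857, 0.0719, 0.0651]
eef_rot: [3.142, 0.0, -0.094]
ft_force: [0.6, -0.6, 0.4]
finger_gap: -0.0003
finger_force: 0.0
```

Call:
drive_tool(
  slide=[
    [0,0,0.001],
    [0,0,0.0015],
    [0,0,0.0015],
  ],
  twist=[
    [0,0,0],
    [0,0,0],
    [0,0,0],
  ],
  grip=[0,0,0],
)

```text
time: 5.63
tcp_pos: [0.4857, 0.0719, 0.0636]
eef_rot: [3.142, 0.0, -0.094]
ft_force: [-0.2, -0.2, -0.5]
finger_gap: 0.0002
finger_force: 0.0
```

Call:
drive_tool(
  slide=[
    [0,0,0.001],
    [0,0,0.002],
    [0,0,0.002],
  ],
  twist=[
    [0,0,0],
    [0,0,0],
    [0,0,0],
  ],
  grip=[0,0,0],
)

```text
time: 5.88
tcp_pos: [0.4857, 0.0719, 0.0616]
eef_rot: [3.142, 0.0, -0.094]
ft_force: [1.5, 0.4, 0.1]
finger_gap: -0.0
finger_force: 0.0
```

Call:
drive_tool(
  slide=[
    [0,0,0.001],
    [0,0,0.0015],
    [0,0,0.0015],
  ],
  twist=[
    [0,0,0],
    [0,0,0],
    [0,0,0],
  ],
  grip=[0,0,0],
)

```text
time: 6.13
tcp_pos: [0.4857, 0.0719, 0.0602]
eef_rot: [3.142, 0.0, -0.094]
ft_force: [-0.5, 0.1, -0.1]
finger_gap: -0.0001
finger_force: 0.0
```

Call:
drive_tool(
  slide=[
    [0,0,0.001],
    [0,0,0.002],
    [0,0,0.002],
  ],
  twist=[
    [0,0,0],
    [0,0,0],
    [0,0,0],
  ],
  grip=[0,0,0],
)

```text
time: 6.38
tcp_pos: [0.4857, 0.0719, 0.0581]
eef_rot: [3.142, 0.0, -0.094]
ft_force: [-0.1, -0.4, -0.0]
finger_gap: -0.0001
finger_force: 0.0
```

Call:
drive_tool(
  slide=[
    [0,0,0.001],
    [0,0,0.0015],
    [0,0,0.0015],
  ],
  twist=[
    [0,0,0],
    [0,0,0],
    [0,0,0],
  ],
  grip=[0,0,0],
)

```text
time: 6.63
tcp_pos: [0.4857, 0.0719, 0.0566]
eef_rot: [3.142, 0.0, -0.094]
ft_force: [0.2, 0.4, -0.1]
finger_gap: 0.0003
finger_force: 0.0
```

Call:
drive_tool(
  slide=[
    [0,0,0.001],
    [0,0,0.0015],
    [0,0,0.0015],
  ],
  twist=[
    [0,0,0],
    [0,0,0],
    [0,0,0],
  ],
  grip=[0,0,0],
)

```text
time: 6.88
tcp_pos: [0.4857, 0.0719, 0.0552]
eef_rot: [3.142, 0.0, -0.094]
ft_force: [0.1, 0.3, 0.3]
finger_gap: -0.0001
finger_force: 0.0
```

```bash
python3 - <<'E'
from h import *
import cv2
to([.486,.071,.067])
f=grab_frame("side")["img"]
a=cv2.resize(f[150:215,215:280,::-1],(390,390),interpolation=cv2.INTER_CUBIC)
w=grab_frame("wrist")["img"]
b=cv2.resize(w[160:290,190:320,::-1],(390,390),interpolation=cv2.INTER_CUBIC)
cv2.imwrite("pics/s5.png",np.hstack([a,b]))
E
```

```text
t 6.8833 tcp [0.4857 0.0719 0.0552] rpy [ 3.142  0.    -0.094] F [0.12 0.27 0.3 ]
slide [ 0.0004  0.0009 -0.0118] twist [0.   0.01 0.04]
```

View pics/s5.png

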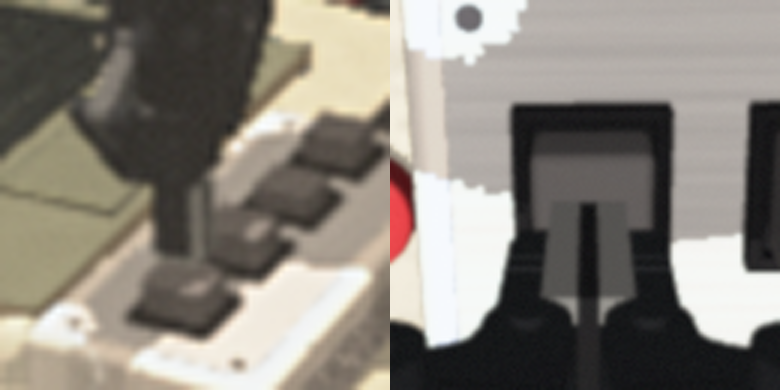

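The tip, at (180,255) in the side crop, is still a few mm above key 1 and centred over it. I continue down.

Call:
drive_tool(
  slide=[
    [0,0,0.001],
    [0,0,0.002],
    [0,0,0.002],
  ],
  twist=[
    [0,0,0],
    [0,0,0],
    [0,0,0],
  ],
  grip=[0,0,0],
)

```text
time: 7.23
tcp_pos: [0.4857, 0.0719, 0.0531]
eef_rot: [3.142, 0.0, -0.094]
ft_force: [1.1, -0.1, 0.6]
finger_gap: 0.0
finger_force: 0.0
```

Call:
drive_tool(
  slide=[
    [0,0,0.001],
    [0,0,0.0015],
    [0,0,0.0015],
  ],
  twist=[
    [0,0,0],
    [0,0,0],
    [0,0,0],
  ],
  grip=[0,0,0],
)

```text
time: 7.48
tcp_pos: [0.4857, 0.0719, 0.0516]
eef_rot: [3.141, 0.0, -0.094]
ft_force: [1.0, -0.5, 0.0]
finger_gap: 0.0001
finger_force: 0.0
```

Call:
drive_tool(
  slide=[
    [0,0,0.001],
    [0,0,0.0015],
    [0,0,0.0015],
  ],
  twist=[
    [0,0,0],
    [0,0,0],
    [0,0,0],
  ],
  grip=[0,0,0],
)

```text
time: 7.73
tcp_pos: [0.4857, 0.072, 0.0502]
eef_rot: [3.142, 0.0, -0.094]
ft_force: [0.2, -0.5, 0.0]
finger_gap: -0.0001
finger_force: 0.0
```

Call:
drive_tool(
  slide=[
    [0,0,0.001],
    [0,0,0.0015],
    [0,0,0.0015],
  ],
  twist=[
    [0,0,0],
    [0,0,0],
    [0,0,0],
  ],
  grip=[0,0,0],
)

```text
time: 7.98
tcp_pos: [0.4857, 0.0719, 0.0486]
eef_rot: [3.142, 0.0, -0.094]
ft_force: [-0.7, 0.5, 0.3]
finger_gap: 0.0003
finger_force: 0.0
```

Call:
drive_tool(
  slide=[
    [0,0,0.001],
    [0,0,0.0015],
    [0,0,0.0015],
  ],
  twist=[
    [0,0,0],
    [0,0,0],
    [0,0,0],
  ],
  grip=[0,0,0],
)

```text
time: 8.23
tcp_pos: [0.4857, 0.0719, 0.0472]
eef_rot: [3.142, 0.0, -0.094]
ft_force: [0.1, 0.0, -0.3]
finger_gap: -0.0003
finger_force: 0.0
```

Call:
drive_tool(
  slide=[
    [0,0,0.001],
    [0,0,0.0015],
    [0,0,0.0015],
  ],
  twist=[
    [0,0,0],
    [0,0,0],
    [0,0,0],
  ],
  grip=[0,0,0],
)

```text
time: 8.48
tcp_pos: [0.4857, 0.0719, 0.0458]
eef_rot: [3.142, 0.0, -0.094]
ft_force: [-0.6, -0.0, 3.3]
finger_gap: -0.0
finger_force: 1.6
```

Call:
drive_tool(
  slide=[
    [0,0,0.001],
    [0,0,0.001],
  ],
  twist=[
    [0,0,0],
    [0,0,0],
  ],
  grip=[0,0],
)

```text
time: 8.65
tcp_pos: [0.4857, 0.072, 0.0447]
eef_rot: [-3.142, -0.0, -0.094]
ft_force: [-2.0, -0.4, 4.7]
finger_gap: -0.0001
finger_force: 1.9
```

```bash
python3 - <<'E'
from h import *
import cv2
to([.481,.022,.056])
f=grab_frame("side")["img"]
a=cv2.resize(f[150:215,215:280,::-1],(390,390),interpolation=cv2.INTER_CUBIC)
w=grab_frame("wrist")["img"]
b=cv2.resize(w[160:290,190:320,::-1],(390,390),interpolation=cv2.INTER_CUBIC)
cv2.imwrite("pics/s6.png",np.hstack([a,b]))
E
```

```text
t 8.65 tcp [0.4857 0.072  0.0447] rpy [-3.142 -0.    -0.094] F [-1.98 -0.37  4.69]
slide [-0.      0.0502 -0.0113] twist [-0.   -0.    0.04]
```

View pics/s6.png

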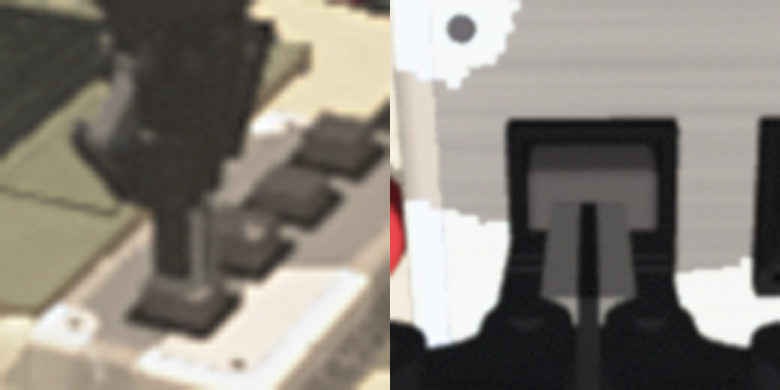

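The fingertips now rest on key 1, centred, and the force shows contact. I lift and move over to key 2.

Call:
drive_tool(
  slide=[
    [0,0,-0.019],
    [0,0.025,-0.019],
    [0,0.05,-0.019],
    [0,0.05,-0.016],
    [0,0.05,-0.012],
  ],
  twist=[
    [0,0,0],
    [0,0,0],
    [0,0,0],
    [0,0,0],
    [0,0,0],
  ],
  grip=[0,0,0,0,0],
)

```text
time: 9.17
tcp_pos: [0.481, 0.0208, 0.0568]
eef_rot: [3.141, -0.0, -0.097]
ft_force: [-0.7, 0.1, 0.8]
finger_gap: 0.0001
finger_force: 0.0
```

Call:
drive_tool(
  slide=[
    [0,0,0.001],
    [0,0,0.002],
    [0,0,0.002],
  ],
  twist=[
    [0,0,0],
    [0,0,0],
    [0,0,0],
  ],
  grip=[0,0,0],
)

```text
time: 9.42
tcp_pos: [0.481, 0.0231, 0.0543]
eef_rot: [-3.141, 0.001, -0.093]
ft_force: [0.2, 0.5, 0.3]
finger_gap: -0.0001
finger_force: 0.0
```

Call:
drive_tool(
  slide=[
    [0,0,0.001],
    [0,0,0.0015],
    [0,0,0.0015],
  ],
  twist=[
    [0,0,0],
    [0,0,0],
    [0,0,0],
  ],
  grip=[0,0,0],
)

```text
time: 9.67
tcp_pos: [0.4811, 0.0225, 0.0532]
eef_rot: [-3.142, 0.0, -0.094]
ft_force: [0.4, -0.0, 0.8]
finger_gap: 0.0001
finger_force: 0.0
```

Call:
drive_tool(
  slide=[
    [0,0,0.001],
    [0,0,0.002],
    [0,0,0.002],
  ],
  twist=[
    [0,0,0],
    [0,0,0],
    [0,0,0],
  ],
  grip=[0,0,0],
)

```text
time: 9.92
tcp_pos: [0.481, 0.0222, 0.0511]
eef_rot: [3.142, 0.0, -0.094]
ft_force: [0.3, -0.6, -0.1]
finger_gap: -0.0
finger_force: 0.0
```

Call:
drive_tool(
  slide=[
    [0,0,0.001],
    [0,0,0.0015],
    [0,0,0.0015],
  ],
  twist=[
    [0,0,0],
    [0,0,0],
    [0,0,0],
  ],
  grip=[0,0,0],
)

```text
time: 10.17
tcp_pos: [0.481, 0.0221, 0.0496]
eef_rot: [3.142, 0.0, -0.094]
ft_force: [0.7, -0.5, -0.1]
finger_gap: -0.0003
finger_force: 0.0
```

Key 2 isn't 5 mm higher than key 1, so key 1 is raised.

Call:
drive_tool(
  slide=[
    [0,0,0.001],
    [0,0,0.002],
    [0,0,0.002],
  ],
  twist=[
    [0,0,0],
    [0,0,0],
    [0,0,0],
  ],
  grip=[0,0,0],
)

```text
time: 10.42
tcp_pos: [0.481, 0.0222, 0.0476]
eef_rot: [3.142, 0.0, -0.094]
ft_force: [0.1, -0.4, -1.5]
finger_gap: -0.0001
finger_force: 0.0
```

Call:
drive_tool(
  slide=[
    [0,0,0.001],
    [0,0,0.0015],
    [0,0,0.0015],
  ],
  twist=[
    [0,0,0],
    [0,0,0],
    [0,0,0],
  ],
  grip=[0,0,0],
)

```text
time: 10.67
tcp_pos: [0.481, 0.0222, 0.0463]
eef_rot: [3.142, 0.0, -0.094]
ft_force: [-0.7, 0.0, 3.0]
finger_gap: -0.0
finger_force: 1.5
```

Key 2 is raised too. Next is key 3.

Call:
drive_tool(
  slide=[
    [0,0,-0.016],
    [0,0.025,-0.016],
    [0,0.05,-0.016],
    [0,0.05,-0.01],
    [0,0.05,-0.006],
  ],
  twist=[
    [0,0,0],
    [0,0,0],
    [0,0,0],
    [0,0,0],
    [0,0,0],
  ],
  grip=[0,0,0,0,0],
)

```text
time: 11.08
tcp_pos: [0.4762, -0.029, 0.0521]
eef_rot: [3.141, -0.0, -0.097]
ft_force: [-0.1, 0.4, 0.1]
finger_gap: 0.0001
finger_force: 0.0
```

Call:
drive_tool(
  slide=[
    [0,0,0.003],
    [0,0,0.005],
    [0,0,0.005],
  ],
  twist=[
    [0,0,0],
    [0,0,0],
    [0,0,0],
  ],
  grip=[0,0,0],
)

```text
time: 11.33
tcp_pos: [0.4762, -0.0267, 0.0467]
eef_rot: [-3.141, 0.001, -0.093]
ft_force: [-0.4, 0.3, 0.4]
finger_gap: 0.0001
finger_force: 0.0
```

Call:
drive_tool(
  slide=[
    [0,0,0.001],
    [0,0,0.0015],
    [0,0,0.0015],
  ],
  twist=[
    [0,0,0],
    [0,0,0],
    [0,0,0],
  ],
  grip=[0,0,0],
)

```text
time: 11.58
tcp_pos: [0.4764, -0.0272, 0.0457]
eef_rot: [-3.142, 0.0, -0.094]
ft_force: [-0.2, -0.1, 0.1]
finger_gap: -0.0001
finger_force: 0.0
```

Call:
drive_tool(
  slide=[
    [0,0,0.0005],
    [0,0,0.001],
    [0,0,0.001],
  ],
  twist=[
    [0,0,0],
    [0,0,0],
    [0,0,0],
  ],
  grip=[0,0,0],
)

```text
time: 11.83
tcp_pos: [0.4763, -0.0276, 0.0448]
eef_rot: [3.142, 0.0, -0.094]
ft_force: [0.1, -0.6, 0.1]
finger_gap: -0.0003
finger_force: 0.0
```

Call:
drive_tool(
  slide=[
    [0,0,0.0005],
    [0,0,0.001],
    [0,0,0.001],
  ],
  twist=[
    [0,0,0],
    [0,0,0],
    [0,0,0],
  ],
  grip=[0,0,0],
)

```text
time: 12.08
tcp_pos: [0.4763, -0.0276, 0.0437]
eef_rot: [3.142, 0.0, -0.094]
ft_force: [-0.0, 0.9, 0.5]
finger_gap: -0.0003
finger_force: 0.0
```

Call:
drive_tool(
  slide=[
    [0,0,0.0005],
    [0,0,0.001],
    [0,0,0.001],
  ],
  twist=[
    [0,0,0],
    [0,0,0],
    [0,0,0],
  ],
  grip=[0,0,0],
)

```text
time: 12.33
tcp_pos: [0.4763, -0.0276, 0.0427]
eef_rot: [3.142, 0.0, -0.094]
ft_force: [0.4, 0.5, -0.2]
finger_gap: -0.0004
finger_force: 0.1
```

Key 3 is the low one. I close in on it in 0.5–0.7 mm steps.

Call:
drive_tool(
  slide=[
    [0,0,0.0007],
    [0,0,0.0007],
    [0,0,0.0007],
  ],
  twist=[
    [0,0,0],
    [0,0,0],
    [0,0,0],
  ],
  grip=[0,0,0],
)

```text
time: 12.58
tcp_pos: [0.4764, -0.0276, 0.0421]
eef_rot: [3.142, -0.0, -0.094]
ft_force: [-1.1, 0.5, 3.3]
finger_gap: 0.0002
finger_force: 1.5
```

Call:
drive_tool(
  slide=[
    [0,0,0.0006],
    [0,0,0.0006],
    [0,0,0.0006],
  ],
  twist=[
    [0,0,0],
    [0,0,0],
    [0,0,0],
  ],
  grip=[0,0,0],
)

```text
time: 12.83
tcp_pos: [0.4764, -0.0276, 0.0415]
eef_rot: [3.142, -0.0, -0.094]
ft_force: [-0.9, 0.1, 3.0]
finger_gap: 0.0001
finger_force: 1.6
```

Call:
drive_tool(
  slide=[
    [0,0,-0.02],
    [0,0.025,-0.02],
    [0,0.05,-0.02],
    [0,0.05,-0.014],
    [0,0.05,-0.01],
  ],
  twist=[
    [0,0,0],
    [0,0,0],
    [0,0,0],
    [0,0,0],
    [0,0,0],
  ],
  grip=[0,0,0,0,0],
)

```text
time: 13.25
tcp_pos: [0.4715, -0.0787, 0.0512]
eef_rot: [3.141, -0.0, -0.097]
ft_force: [-0.5, 0.8, 0.6]
finger_gap: -0.0003
finger_force: 0.0
```

Call:
drive_tool(
  slide=[
    [0,0,0.003],
    [0,0,0.0045],
    [0,0,0.0045],
  ],
  twist=[
    [0,0,0],
    [0,0,0],
    [0,0,0],
  ],
  grip=[0,0,0],
)

```text
time: 13.5
tcp_pos: [0.4714, -0.0767, 0.0465]
eef_rot: [-3.142, 0.001, -0.093]
ft_force: [-1.6, -0.6, 3.1]
finger_gap: -0.0
finger_force: 1.5
```

Call:
drive_tool(
  slide=[
    [0,0,0.001],
    [0,0,0.001],
    [0,0,0.001],
  ],
  twist=[
    [0,0,0],
    [0,0,0],
    [0,0,0],
  ],
  grip=[0,0,0],
)

```text
time: 13.75
tcp_pos: [0.4715, -0.0768, 0.046]
eef_rot: [-3.141, 0.0, -0.093]
ft_force: [-1.0, 1.4, 2.7]
finger_gap: -0.0003
finger_force: 1.6
```

Key 4 is raised, with contact 4.5 mm higher than on key 3. So key 3 is the latched one, and I go back to press it.

Call:
drive_tool(
  slide=[
    [0,0,-0.016],
    [0,-0.025,-0.016],
    [0,-0.05,-0.016],
    [0,-0.05,-0.01],
    [0,-0.05,-0.002],
  ],
  twist=[
    [0,0,0],
    [0,0,0],
    [0,0,0],
    [0,0,0],
    [0,0,0],
  ],
  grip=[0,0,0,0,0],
)

```text
time: 14.17
tcp_pos: [0.4772, -0.026, 0.0482]
eef_rot: [-3.141, -0.002, -0.091]
ft_force: [0.1, -0.8, 0.0]
finger_gap: 0.0
finger_force: 0.0
```

Call:
drive_tool(
  slide=[
    [0,0,0.003],
    [0,0,0.006],
    [0,0,0.007],
    [0,0,0.007],
  ],
  twist=[
    [0,0,0],
    [0,0,0],
    [0,0,0],
    [0,0,0],
  ],
  grip=[0,0,0,0],
)

```text
time: 14.5
tcp_pos: [0.476, -0.0282, 0.0406]
eef_rot: [3.141, 0.001, -0.095]
ft_force: [-0.4, -0.4, -0.1]
finger_gap: 0.0002
finger_force: 0.0
```

Call:
drive_tool(
  slide=[
    [0,0,0.001],
    [0,0,0.002],
    [0,0,0.002],
  ],
  twist=[
    [0,0,0],
    [0,0,0],
    [0,0,0],
  ],
  grip=[0,0,0],
)

```text
time: 14.75
tcp_pos: [0.4762, -0.0283, 0.0391]
eef_rot: [3.141, 0.0, -0.095]
ft_force: [-0.9, -1.4, 5.9]
finger_gap: -0.0004
finger_force: 3.3
```

Call:
drive_tool(
  slide=[
    [0,0,0.001],
    [0,0,0.0015],
    [0,0,0.0015],
  ],
  twist=[
    [0,0,0],
    [0,0,0],
    [0,0,0],
  ],
  grip=[0,0,0],
)

```text
time: 15.0
tcp_pos: [0.4762, -0.0283, 0.0378]
eef_rot: [3.141, -0.0, -0.095]
ft_force: [-1.3, -0.5, 6.6]
finger_gap: -0.0001
finger_force: 3.6
```

Call:
drive_tool(
  slide=[
    [0,0,0.001],
    [0,0,0.0015],
    [0,0,0.0015],
  ],
  twist=[
    [0,0,0],
    [0,0,0],
    [0,0,0],
  ],
  grip=[0,0,0],
)

```text
time: 15.25
tcp_pos: [0.4762, -0.0283, 0.037]
eef_rot: [3.141, -0.001, -0.095]
ft_force: [-3.3, -0.5, 16.5]
finger_gap: -0.0001
finger_force: 8.9
```

The force jumped at the bottom stop, so the key has gone past its release point. I lift clear and check.

Call:
drive_tool(
  slide=[
    [0,0,-0.04],
    [0,0,-0.08],
    [0,0,-0.12],
    [0,0,-0.16],
    [0,0,-0.16],
  ],
  twist=[
    [0,0,0],
    [0,0,0],
    [0,0,0],
    [0,0,0],
    [0,0,0],
  ],
  grip=[0,0,0,0,0],
)

```text
time: 15.67
tcp_pos: [0.4795, -0.028, 0.2026]
eef_rot: [-3.14, -0.01, -0.096]
ft_force: [0.6, 0.3, 0.1]
finger_gap: -0.0002
finger_force: 0.0
```

```bash
python3 - <<'E'
from h import *
import cv2
to([.476,-.028,.2])
f=grab_frame("side");
print([(np.round(d["location"],3).tolist(),round(d["confidence"],2)) for d in place_of("key_a","side")])
a=cv2.resize(f["img"][150:215,220:285,::-1],(390,390),interpolation=cv2.INTER_CUBIC)
w=grab_frame("wrist")
print([(np.round(d["location"],3).tolist(),round(d["confidence"],2)) for d in place_of("key_a","wrist")])
for q in("beaker","tube_cap","zip_case"):print(q,[(np.round(d["location"],3).tolist(),round(d["confidence"],2)) for d in place_of(q,"side")][:1])
b=cv2.resize(w["img"][120:240,120:390,::-1],(405,390),interpolation=cv2.INTER_CUBIC)
cv2.imwrite("pics/s7.png",np.hstack([a,b]))
E
```

```text
t 15.6667 tcp [ 0.4795 -0.028   0.2026] rpy [-3.14  -0.01  -0.096] F [0.57 0.29 0.07]
slide [-0.0035  0.0003  0.0025] twist [-0.07 -0.59 -0.03]
[([0.481, 0.022, 0.072], 0.69), ([0.486, 0.071, 0.075], 0.68), ([0.472, -0.078, 0.074], 0.57), ([0.476, -0.028, 0.078], 0.48)]
[([0.49, 0.067, 0.077], 0.9), ([0.48, 0.023, 0.071], 0.79), ([0.472, -0.079, 0.071], 0.66), ([0.474, -0.031, 0.079], 0.66)]
beaker [([0.507, 0.185, 0.0], 0.84)]
tube_cap [([0.462, 0.142, -0.002], 0.72)]
zip_case [([0.46, -0.196, 0.005], 0.72)]
```

View pics/s7.png

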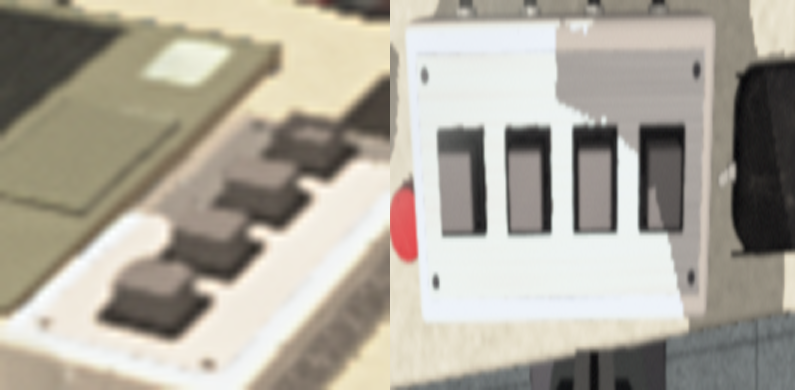

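All four caps look equally raised: in the side crop their tops are at (155,285), (212,228), (265,180) and (318,135). The beaker, cap and case haven't moved. I'll confirm key 3's height with a light touch.

Call:
drive_tool(
  slide=[
    [0,0,0.04],
    [0,0,0.08],
    [0,0,0.12],
    [0,0,0.14],
    [0,0,0.14],
  ],
  twist=[
    [0,0,0],
    [0,0,0],
    [0,0,0],
    [0,0,0],
    [0,0,0],
  ],
  grip=[0,0,0,0,0],
)

```text
time: 16.43
tcp_pos: [0.4734, -0.0275, 0.0514]
eef_rot: [3.141, 0.009, -0.094]
ft_force: [-0.1, -0.1, 0.1]
finger_gap: 0.0001
finger_force: 0.0
```

Call:
drive_tool(
  slide=[
    [0,0,0.005],
    [0,0,0.008],
    [0,0,0.008],
    [0,0,0.008],
  ],
  twist=[
    [0,0,0],
    [0,0,0],
    [0,0,0],
    [0,0,0],
  ],
  grip=[0,0,0,0],
)

```text
time: 16.77
tcp_pos: [0.477, -0.0277, 0.049]
eef_rot: [-3.141, -0.002, -0.094]
ft_force: [-0.3, 0.0, -0.6]
finger_gap: -0.0
finger_force: 0.0
```

Call:
drive_tool(
  slide=[
    [0,0,0.001],
    [0,0,0.0025],
    [0,0,0.0025],
  ],
  twist=[
    [0,0,0],
    [0,0,0],
    [0,0,0],
  ],
  grip=[0,0,0],
)

```text
time: 17.02
tcp_pos: [0.477, -0.0277, 0.046]
eef_rot: [-3.141, -0.002, -0.094]
ft_force: [0.1, -0.6, 3.7]
finger_gap: -0.0001
finger_force: 1.7
```

Key 3 now meets the fingers at raised height, at z 0.046 with 3.7 N, like the others. I lift off and hand in.

Call:
drive_tool(
  slide=[
    [0,0,-0.04],
    [0,0,-0.08],
    [0,0,-0.1],
    [0,0,-0.1],
    [0,0,-0.1],
  ],
  twist=[
    [0,0,0],
    [0,0,0],
    [0,0,0],
    [0,0,0],
    [0,0,0],
  ],
  grip=[0,0,0,0,0],
)

```text
time: 17.43
tcp_pos: [0.477, -0.0277, 0.1468]
eef_rot: [-3.141, -0.003, -0.094]
ft_force: [-0.1, 0.8, 0.0]
finger_gap: 0.0001
finger_force: 0.0
```

Call:
drive_tool(
  slide=[
    [0,0,0],
    [0,0,0],
    [0,0,0],
  ],
  twist=[
    [0,0,0],
    [0,0,0],
    [0,0,0],
  ],
  grip=[0,0,0],
)

```text
time: 17.68
tcp_pos: [0.4757, -0.0276, 0.1444]
eef_rot: [3.141, 0.002, -0.094]
ft_force: [-1.3, 0.3, 0.2]
finger_gap: 0.0001
finger_force: 0.0
```

```bash
python3 -c "
from plant import *
print(job.hand_in())"
```

```text
the job is handed in; nothing more can be done
None
```

I tapped all four keys left to right, found the third from left latched, and pressed it until it released; by touch and camera all four now stand raised, the beaker, cap and case did not move, and the job is handed in (no verdict was returned).

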